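Set a bar against the flip stop

ROBOT

A 7-joint arm with a two-finger parallel gripper is mounted at the origin on a cart in front of the work surface, level with it; the furniture and walls round the work are solid. World frame = base frame: x ahead of the robot, y to its left, z up, the work surface at z = 0. Lengths are in m, angles in rad, forces in N, time in s.
With the tool pointing down it reaches from about 0.4 to 0.85 m from the base axis. Payload 4.5 kg.
Tool frame: the origin (TCP) lies at the centre of the arm's flange, where the gripper is bolted on; the fingertips stand nose_length ahead of it and the grasp point (between the pads) lies 147 mm ahead of it (nose_length is the distance from the TCP to the fingertips, in m); z points along the fingers, y is the line along which they close (so a half turn about z gives the same grasp; the last joint's range is limited). The gripper opens to 88 mm and grips with 3 to 60 N. Pads are 18 mm wide; open, the fingers measure 123 mm over their backs; the gripper's body (75 mm by 187 mm) begins 45 mm behind the grasp point.
Start: joints at [1.366, 0.689, -0.195, 1.565, 0.157, 0.902, -0.215], TCP at [0.148, -0.607, 0.405] pointing down, gripper open.
Joint ranges: [-3.01, 3.01], [-0.46, 2.08], [-1.47, 1.51], [0.13, 2.56], [-1, 4.14], [0.04, 2.09], [-2.66, 2.66]. Speed limits (rad/s): [2.57, 2.57, 3.14, 3.14, 3.14, 3.14, 3.14].

INTERFACE

Orientations are given as a unit quaternion [x, y, z, w].
In Python, from plant import * gives the robot as it stands.
- The arm moves only by the tool play_rows, never from a script. Its argument "rows" is a list that holds one entry, the list of rows, each a list of 6 numbers: the shift along the tool's x, y, z normalised to -1 to 1, where 1 is 0.5 m, then the turn, a rotation vector about the tool's x, y, z normalised to -1 to 1, where 1 is 0.5 rad. A call has 1 to 20 rows; each row is the pose to reach, as a shift and turn from the pose commanded when the call began, along the tool's axes at that moment; what a row does not reach only later rows make up. A row lasts 1/12 s, in which the tool goes at most 41.7 mm and 7.16 degrees, less where a joint would pass 70% of its speed; a pose out of reach is approached as far as the arm can. A call with a number of a shift or a turn outside -1 to 1 is refused whole. A call with a gripper value outside its range is refused whole. "claw" is the closure, from 0 (fully open) to 1 (shut), set as the call begins (left out, the last holds). The fingers move at their own pace and stop on an object; "squeeze" is the grip in N (left out, the last holds). Time passes only in rows, so rows that repeat a pose let the fingers close. It gives the time, the measured TCP pose, the force, the opening and the grip force at its end, in the units of the state.
- get_state(): the state, without advancing time (a new reading comes with each control period).
- snapshot(name): name is "scene" or "side" or "wrist"; returns a dict with "pixels" (400x640x3 uint8, blue, green, red), "camera_matrix" (3x3 intrinsics, pixels), "dist_coeffs" ([k1, k2, p1, p2, k3] as OpenCV has them; the pictures are not rectified), "world_to_cam" (4x4, takes a point from world to camera coordinates); the wrist camera has in their place "mount" (4x4, takes a point from camera to tool coordinates, whose origin is the TCP and whose axes are the flange's). Camera axes: x right, y down, z forward; pixel columns grow to the right and rows downward; lengths in m; the calibration is good to about 2 mm. A picture is of the moment at which its call begins: read the wrist's pose just before it. There is no depth.
- finish_job(): hands the job in; it is judged then, once.
The state is a dict: "clock": time; "q": joint angles; "qd": joint speeds; "joint_torque": joint torques, N m; "tool_pos": TCP position; "eef_rot": TCP orientation; "contact_force": force on the tool from outside, world axes, zero at the start; "moment": the same for the moment, N m; "opening": opening from 0.0 (shut) to 1.0 (fully open); "finger_force": force on a finger pad.
Only numpy, scipy, OpenCV 4.12 (cv2) and the standard library are available. Lean on these libraries where they do the work, as an engineer would, in place of code of your own. Each camera call takes 0.05 s, during which the arm holds its last target. There are 200 camera calls.

TASK

Flip the raised stop flag of the length-stop fixture fully down, then lay the longer grey bar flat on the fixture's bed and bring it close against the fence along its length and its end up against the stop. Press the bar's end home against the stop firmly for a moment, but gently enough that the lightly clamped stop carriage does not shift, and leave the bar there with its end still touching the stop. Leave the short offcut where it lies.

Things in the scene. Friction and masses are not known exactly. Their poses are not given: they have to be found in the camera images.
- jig: length-stop fixture, fixed: aluminium bed 110 (x) x 260 (y) x 12 mm, origin at the centre of its underside; its x axis points roughly away from the robot. A dark steel fence 18 mm wide runs along the +x (far) side, its inner face at x = +28 mm, its top 28 mm above the underside. Stock lies on the bed, long side along y on the fence (a bar's centre line then at x = +8 mm), and slides towards -y to the stop
- stop_hinge (a point): pin of the flag on the stop carriage, 72 mm above the fixture's underside, at x = +40 mm in its frame and y between -85 and -60 mm. The carriage, a dark block 24 (x) x 44 mm, 82 mm high, behind the fence face, is clamped on the fence by friction only: it shifts along y at about 30 N
- flag (a joint): angle of the L-shaped steel stop flag about the pin, which is parallel to the fence: 0 = fully down in the path, on its rest; 1.3 to 1.7 = up as found. Stays where left; 0.14 N m turns it. Its arm, 24 mm wide, 12 mm thick, reaches 46 mm from the pin; the blade stands square on its end. When down the arm is level, to the fixture's -x, its top 78 mm above the underside, the blade hanging
- flag_blade (a point): centre of the flag's blade, 28 (x) x 12 (y) x 48 mm; when down, 32 mm to -x of the pin and 29 mm below it. On its +y face, 9 mm lower, a screw carries a round black pad (diameter 21 mm), the real stop. The screw's setting is not measured: the pad's face is 22 to 34 mm towards +y from this point. The pad springs in 4 mm under 0.3 to 0.6 N, then is solid; press to that
- bar_centre (a point): centre of the bar to be set: plain grey plastic, 120 (its y) x 40 (x) x 40 mm high, about 0.3 kg, loose on a thin towel (2 mm) on the bench in front of the fixture and to its left
- offcut_centre (a point): centre of a similar but shorter bar, 80 (y) x 40 x 40 mm, to be left alone; it may lie on either side of the longer one
- flag_tab (a point): outer end of the flag's finger tab, 16 mm wide (y), 10 mm thick, standing 12 mm out of the blade's front near its free end; when down, 58 mm to -x of the pin and 47 mm below it; when up, on top of the level blade. Press here and follow round the pin, down and then to +x; pressed nearer the pin the raised flag jams. The last part goes by pressing down on the arm's end

How it is judged:
On the way, in this order (a step that is already met when the one before it is completed fails the run):
1. the flag is folded fully down before the bar touches the fixture (value of joint flag below 0.06 rad and contact force between bar and jig below 0.05 N), for 0.1 s.
2. the bar is pressed home against the lowered stop with more than 3 N (value of joint flag below 0.06 rad and contact force between bar and flag above 3 N), for 0.15 s.
At the end, for the whole second after the job is handed in: The flag is down (within 0.06 rad); the bar lies flat on the bed, along the fence within 0.035 rad and within 3 mm of it, at rest, with its end still touching the stop's pad (over 0.1 N); the stop carriage is within 3 mm of where it was (value of joint flag below 0.06 rad and contact force between bar and flag above 0.1 N and x of bar_centre in the frame of jig between 0.005 and 0.011 m and z of bar_centre in the frame of jig below 0.035 m and angle between the y axis of bar_centre and the y axis of jig, either way round below 0.035 rad and angle between bar_centre's own z axis and vertical below 0.05 rad and linear speed of bar below 0.01 m/s and distance of stop_hinge from where it was at the start of the episode below 0.003 m).
It fails at once if the stop carriage was shifted along the fence by more than 3 mm (distance of stop_hinge from where it was at the start of the episode above 0.003 m).
It fails at once if the offcut was moved by more than 20 mm (distance of offcut_centre from where it was at the start of the episode above 0.02 m).
It also fails if it takes over 72 s, if anything falls off the work surface, if the arm or the gripper's body presses on something with over 40 N, if the wrist force passes 120 N, or if a joint passes its speed limit or range.

## Working session

There is one attempt and no reset: what is moved stays moved. The work goes in short steps, Python scripts to look and compute and a tool call to move; the robot and the scene stay as the last step left them, time stands still between calls to the robot, and variables do not carry over. Pictures are saved under pics/ and viewed, at most 10 in all, crops included, and the job is handed in when it is done.

Besides the shell and the picture viewer there is one more tool, called after "Call:" by a JSON object that holds its "api" and its "payload". play_rows: Moves the arm, as the interface text tells. Its arguments: {"type":"object","properties":{"rows":{"type":"array"},"claw":{"type":"number"},"squeeze":{"type":"number"}},"required":["rows"]}

```bash
mkdir -p pics; ls
python3 - <<'E'
from plant import *
import cv2
s=get_state();print(s)
for n in ("scene","side"):
    p=snapshot(n);cv2.imwrite(f"pics/{n}0.png",p["pixels"]);print(n,p["camera_matrix"],p["dist_coeffs"],p["world_to_cam"])
p=snapshot("wrist");cv2.imwrite("pics/wrist0.png",p["pixels"]);print(p["camera_matrix"],p["mount"],p["dist_coeffs"])
E
```

```text
pics
{'clock': 0.0, 'q': array([ 1.36579287,  0.69001235, -0.19452193,  1.56637355,  0.15734588,
        0.9024838 , -0.21509363]), 'qd': array([ 1.53157627e-03,  9.36022953e-04,  1.01415476e-03, -7.41582777e-05,
        8.01998725e-04, -1.33272978e-03, -4.78386053e-04]), 'joint_torque': array([ 2.13850208e-04, -5.27559829e+01, -1.26674552e+00, -1.53425467e+01,
       -5.27042302e-02,  6.60201695e-03,  1.60211484e-04]), 'tool_pos': array([ 0.14772935, -0.60694443,  0.40388438]), 'eef_rot': array([ 9.92871955e-01,  1.19182204e-01, -1.92602911e-04, -9.19839379e-04]), 'contact_force': array([ 0.01668974, -0.28087732,  0.21829453]), 'moment': array([ 0.00295201,  0.01726699, -0.02708628]), 'finger_force': 0.0, 'opening': 0.9989898218422385}
scene [[375.88465423   0.         326.45337926]
 [  0.         375.88465423 202.85494038]
 [  0.           0.           1.        ]] [-0.06456172  0.          0.          0.          0.        ] [[-0.8430456  -0.53763323 -0.01498778  0.60158019]
 [-0.38263083  0.61910905 -0.6857825   0.15760905]
 [ 0.37797853 -0.57241113 -0.7276522   0.80828522]
 [ 0.
[... 203 characters left out ...]
  0.          0.          0.        ] [[ 0.93825837 -0.34593118 -0.00168694 -0.47944809]
 [-0.19967308 -0.53757205 -0.81923559  0.28619196]
 [ 0.28249228  0.76899149 -0.57345462  0.5541571 ]
 [ 0.          0.          0.          1.        ]]
[[323.63056919   0.         320.07811644]
 [  0.         323.63056919 203.26369966]
 [  0.           0.           1.        ]] [[ 1.34293490e-04 -9.64448050e-01 -2.64272474e-01  6.81558651e-02]
 [ 9.99999951e-01  2.04169543e-04 -2.36942703e-04 -6.64230898e-04]
 [ 2.82475318e-04 -2.64272429e-01  9.64448030e-01  2.02611213e-02]
 [ 0.00000000e+00  0.00000000e+00  0.00000000e+00  1.00000000e+00]] [-0.05041709  0.          0.          0.          0.        ]
```

View pics/scene0.png

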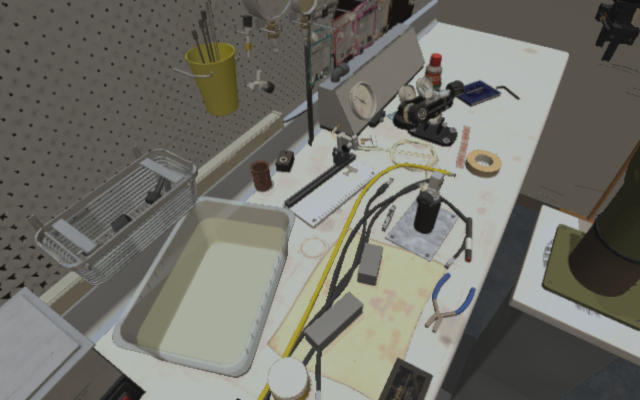

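View pics/side0.png

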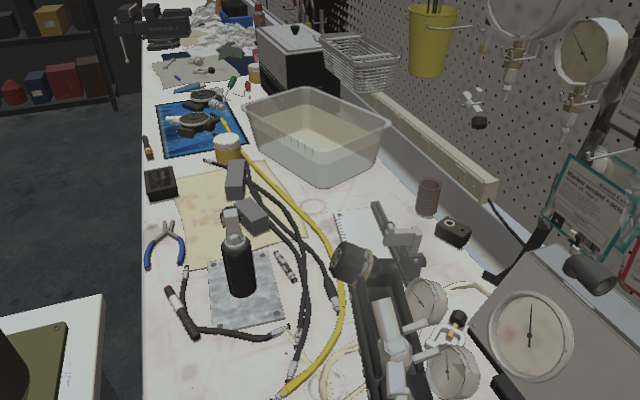

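The scene view shows the fixture near (335,190), with its carriage near (345,155). The long bar is near (335,320) and the short one near (370,263). I'll enlarge both areas.

Run:
```python
import cv2,numpy as np
a=cv2.imread("pics/scene0.png");b=cv2.imread("pics/side0.png")
def c(i,x,y,w,h,k=4):
    o=cv2.resize(i[y:y+h,x:x+w],None,fx=k,fy=k,interpolation=cv2.INTER_CUBIC)
    for g in range((x+19)//20*20,x+w,20): cv2.putText(o,str(g),((g-x)*k,10),0,.35,(0,0,255));cv2.line(o,((g-x)*k,12),((g-x)*k,18),(0,0,255))
    for g in range((y+19)//20*20,y+h,20): cv2.putText(o,str(g),(0,(g-y)*k),0,.35,(0,0,255));cv2.line(o,(22,(g-y)*k),(28,(g-y)*k),(0,0,255))
    return o
r=np.hstack([c(a,280,125,105,105),c(a,295,235,95,105)])
r2=np.hstack([c(b,325,190,110,45),c(b,210,190,90,45)])
cv2.imwrite("pics/crop1.png",np.vstack([r,r2]));print(r.shape,r2.shape)
```

```text
(420, 800, 3) (180, 800, 3)
```

View pics/crop1.png

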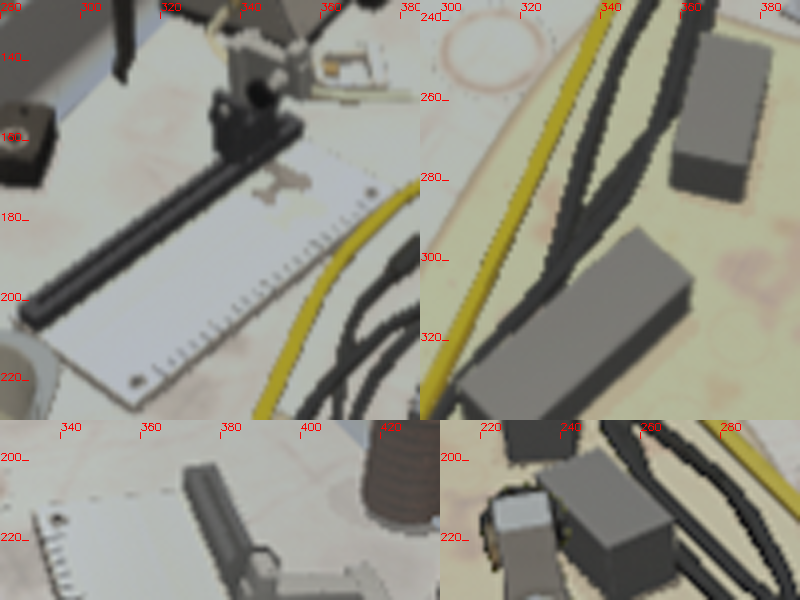

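```bash
cat > h.py <<'E'
import numpy as np,cv2
from scipy.optimize import least_squares
from scipy.spatial.transform import Rotation as R
CAL={"scene":([[375.88465423,0,326.45337926],[0,375.88465423,202.85494038],[0,0,1]],[-0.06456172,0,0,0,0],[[-0.8430456,-0.53763323,-0.01498778,0.60158019],[-0.38263083,0.61910905,-0.6857825,0.15760905],[0.37797853,-0.57241113,-0.7276522,0.80828522]]),
"side":([[413.50491976,0,324.97427681],[0,413.50491976,194.90809977],[0,0,1]],[-0.03529948,0,0,0,0],[[0.93825837,-0.34593118,-0.00168694,-0.47944809],[-0.19967308,-0.53757205,-0.81923559,0.28619196],[0.28249228,0.76899149,-0.57345462,0.5541571]])}
def cal(n): K,d,T=CAL[n]; return np.array(K),np.array(d),np.array(T)
def proj(n,P):
    K,d,T=cal(n) if isinstance(n,str) else n
    return cv2.projectPoints(np.atleast_2d(np.array(P,float)),cv2.Rodrigues(T[:,:3].copy())[0],T[:3,3].copy(),K,d)[0][:,0]
def toplane(n,uv,z):
    K,d,T=cal(n) if isinstance(n,str) else n
    u=cv2.undistortPoints(np.array(uv,float).reshape(-1,1,2),K,d)[:,0]
    r=np.c_[u,np.ones(len(u))]@T[:,:3]; c=-T[:,:3].T@T[:3,3]
    return c+r*((z-c[2])/r[:,2])[:,None]
def place(p,L): # p=(x,y,yaw,...), L local pts
    c,s=np.cos(p[2]),np.sin(p[2]);L=np.array(L,float)
    return np.c_[p[0]+c*L[:,0]-s*L[:,1],p[1]+s*L[:,0]+c*L[:,1],L[:,2]]
def wristcal(s,p):
    Rt=R.from_quat(s["eef_rot"]).as_matrix();T=np.eye(4);T[:3,:3]=Rt;T[:3,3]=s["tool_pos"]
    return np.array(p["camera_matrix"]),np.array(p["dist_coeffs"]),np.linalg.inv(T@np.array(p["mount"]))[:3]
def fit(obs,p0): # obs: list of (cam, local pts, px)
    f=lambda p:np.concatenate([(proj(n,place(p,L))-np.array(u)).ravel() for n,L,u in obs])
    r=least_squares(f,p0,loss="soft_l1");return r.x,f(r.x).reshape(-1,2)
E
python3 - <<'E'
from h import *
print(toplane("scene",[(314,226),(285.5,202.5),(290,203),(355.5,155.5)],.028).round(3))
L=[(-.055,.13,.012),(.046,.13,.028),(.028,.13,.028),(.028,-.13,.028)]
x,e=fit([("scene",L,[(314,226),(285.5,202.5),(290,203.5),(355.5,155.5)])],(.5,-.6,-1.57));print(x,e.round(1))
x,e=fit([("scene",L,[(314,226),(285.5,202.5),(290,203.5),(355.5,155.5)]),("side",L[:1]+L[2:3],[(333,203),(371,207)])],x);print(x,e.round(1))
# bars
for nm,l,px in (("off",.04,[(365.8,243.8),(382.8,246.3),(376.3,276.3),(358,272.5)]),("long",.06,[(305.5,330),(349.5,292),(363,303.8)])):
    P=toplane("scene",px,.042);print(nm,P.round(4),np.linalg.norm(np.diff(P,axis=0),axis=1).round(4))
E
```

```text
[[ 0.599  0.234  0.028]
 [ 0.701  0.208  0.028]
 [ 0.69   0.204  0.028]
 [ 0.643 -0.041  0.028]]
[ 0.63778394  0.08609126 -0.16582739] [[ 0.5  0.3]
 [-0.8 -0.9]
 [-0.3  1.5]
 [ 0.5 -1.2]]
[ 0.63927349  0.08372104 -0.18266429] [[-0.4 -0.8]
 [-1.1 -2.3]
 [-0.6  0.2]
 [ 1.2 -1.6]
 [-1.   8.5]
 [-1.1 -5.4]]
off [[0.4664 0.2256 0.042 ]
 [0.4316 0.212  0.042 ]
 [0.4084 0.2874 0.042 ]
 [0.4447 0.2992 0.042 ]] [0.0374 0.0789 0.0382]
long [[0.4656 0.4599 0.042 ]
 [0.4367 0.3478 0.042 ]
 [0.4014 0.3564 0.042 ]] [0.1157 0.0363]
```

The crops give consistent sizes: offcut 38×79 mm and long bar 36×116 mm. The fixture is near (0.638, 0.086) with a yaw of about -0.17. Next comes a move helper, plus a check for obstacles on the way.

```bash
cat >> h.py <<'E'
def go(s,pos,yaw=None,down=True):
    "row to world pos with tool y along jig-like x axis of azimuth yaw, tool down"
    Rc=R.from_quat(s["eef_rot"]); d=Rc.inv().apply(np.array(pos)-s["tool_pos"])
    t=np.zeros(3)
    if yaw is not None:
        y=np.array([np.cos(yaw),np.sin(yaw),0]);z=np.array([0,0,-1.]);x=np.cross(y,z)
        t=(Rc.inv()*R.from_matrix(np.c_[x,y,z])).as_rotvec()
    print("row",(d/.5).round(4),(t/.5).round(4),"|d|",np.linalg.norm(d).round(4))
E
python3 - <<'E'
from h import *
L=[(-.055,.13,.012),(.046,.13,.028),(.028,.13,.028),(.028,-.13,.028)]
x,e=fit([("scene",L,[(314,226),(285.5,202.5),(290,203.5),(355.5,155.5)]),("side",L[:2]+L[2:3],[(333.7,213),(378,201.5),(371,203)])],(.63,.08,-.17));print(x,e.round(1))
print("bottle,vise,post,rust,box",toplane("scene",[(424,232),(430,140),(311,145),(262,190),(285,168)],0).round(2))
from plant import *
go(get_state(),(.5,-.3,.42)); go(get_state(),(.63,.09,.42),x[2])
E
```

```text
[ 0.64064399  0.08144746 -0.17030707] [[ 0.3 -1.5]
 [-0.7 -2.7]
 [-0.2 -0.2]
 [ 0.7 -2.4]
 [-1.4 -0.8]
 [ 0.2 -0.4]
 [-0.9 -1. ]]
bottle,vise,post,rust,box [[ 0.38  0.09  0.  ]
 [ 0.5  -0.26  0.  ]
 [ 0.8  -0.04  0.  ]
 [ 0.8   0.18  0.  ]
 [ 0.8   0.08  0.  ]]
row [ 0.8298 -0.4301 -0.0313] [0. 0. 0.] |d| 0.4676
row [ 1.2669 -1.1264 -0.0304] [-2.5000e-03 -1.4000e-03 -2.3233e+00] |d| 0.8478
```

Call:
{"api": "play_rows", "payload": {"rows": [[[0.63,-0.48,-0.19,0,0,-0.8],[0.63,-0.48,-0.19,0,0,-0.8],[0.63,-0.48,-0.19,0,0,-0.8],[0.63,-0.48,-0.19,0,0,-0.8],[0.63,-0.48,-0.19,0,0,-0.8],[0.63,-0.48,-0.19,0,0,-0.8],[0.63,-0.48,-0.19,0,0,-0.8],[0.63,-0.48,-0.19,0,0,-0.8],[0.63,-0.48,-0.19,0,0,-0.8],[0.63,-0.48,-0.19,0,0,-0.8],[0.63,-0.48,-0.19,0,0,-0.8],[0.63,-0.48,-0.19,0,0,-0.8]]], "claw": 1, "squeeze": 25}}

```text
clock: 1.15
tool_pos: [0.3983, -0.2979, 0.5001]
eef_rot: [0.949, 0.316, 0.0, 0.0]
contact_force: [-1.0, 0.3, -0.2]
opening: 0.115
finger_force: 0.0
```

Run:
```python
from h import *
from plant import *
s=get_state();print(s["tool_pos"],s["clock"],s["opening"],s["q"].round(2))
go(s,(.58,.10,.42),-.17)
```

```text
[ 0.39827989 -0.29791053  0.50008298] 1.15 0.11544117693661601 [ 0.79  0.41 -0.36  1.8   0.17  0.96 -0.57]
row [ 0.7682 -0.4186  0.1603] [ 1.9000e-03 -6.0000e-04 -1.5144e+00] |d| 0.4447
```

Call:
{"api": "play_rows", "payload": {"rows": [[[0.77,-0.42,0.05,0,0,-1],[0.77,-0.42,0.05,0,0,-1],[0.77,-0.42,0.05,0,0,-1],[0.77,-0.42,0.05,0,0,-1],[0.77,-0.42,0.05,0,0,-1],[0.77,-0.42,0.05,0,0,-1],[0.77,-0.42,0.05,0,0,-1],[0.77,-0.42,0.05,0,0,-1],[0.77,-0.42,0.16,0,0,-1],[0.77,-0.42,0.16,0,0,-1],[0.77,-0.42,0.16,0,0,-1],[0.77,-0.42,0.16,0,0,-1],[0.77,-0.42,0.16,0,0,-1]]]}}

```text
clock: 2.23
tool_pos: [0.581, 0.0985, 0.4175]
eef_rot: [0.842, 0.54, -0.002, -0.001]
contact_force: [0.1, -1.4, -0.6]
opening: 0.004
finger_force: 0.0
```

Call:
{"api": "play_rows", "payload": {"rows": [[[0,0,0,0,0,-0.5],[0,0,0,0,0,-0.51],[0,0,0,0,0,-0.51],[0,0,0,0,0,-0.51],[0,0,0,0,0,-0.51]]]}}

```text
clock: 2.65
tool_pos: [0.5811, 0.0966, 0.42]
eef_rot: [0.769, 0.64, -0.0, 0.001]
contact_force: [0.4, -0.5, 0.2]
opening: 0.005
finger_force: 0.0
```

Run:
```python
from h import *
from plant import *
import pickle
s=get_state();print(s["tool_pos"],s["clock"],s["opening"],s["q"].round(2))
p=snapshot("wrist");pickle.dump((s,p),open("w1.pkl","wb"));cv2.imwrite("pics/w1.png",cv2.resize(p["pixels"],(800,500)))
J=(.6406,.0814,-.1703)
print(proj(wristcal(s,p),place(J,[(-.055,.13,.012),(-.055,-.13,.012),(.028,.13,.028),(.028,-.13,.028)])).round(1))
```

```text
[0.58110871 0.09664952 0.41999226] 2.65 0.005457369691525937 [ 0.06  0.66 -0.53  1.65  0.39  0.94 -0.8 ]
[[324.   62.8]
 [325.8 273.8]
 [401.4  59.9]
 [390.9 278.8]]
```

View pics/w1.png

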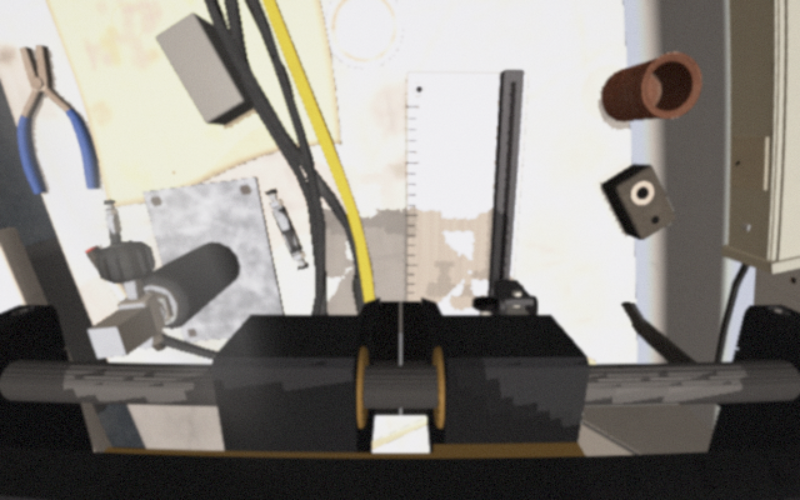

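The wrist view, scaled by 1.25, shows the bed's far-left corner at (406,72) and the fence end at (502,72). The carriage is at (515,298), with the pad partly hidden by the gripper. I'll shift towards the carriage for a clear look.

Call:
{"api": "play_rows", "payload": {"rows": [[[-0.22,0.06,0.1,0,0,0],[-0.22,0.06,0.1,0,0,0],[-0.22,0.06,0.1,0,0,0],[-0.22,0.06,0.1,0,0,0],[-0.22,0.06,0.1,0,0,0]]]}}

```text
clock: 3.12
tool_pos: [0.5909, -0.0188, 0.3685]
eef_rot: [0.769, 0.639, -0.002, 0.0]
contact_force: [-0.4, 0.8, -0.2]
opening: 0.004
finger_force: 0.0
```

Run:
```python
from h import *
from plant import *
import pickle
s=get_state();print(s["tool_pos"],s["clock"],s["opening"],s["q"].round(2))
p=snapshot("wrist");pickle.dump((s,p),open("w2.pkl","wb"))
c=p["pixels"][0:250,240:560];cv2.imwrite("pics/w2.png",cv2.resize(c,(768,600),interpolation=cv2.INTER_CUBIC))
J=(.6406,.0814,-.1703)
print(proj(wristcal(s,p),place(J,[(-.055,.13,.012),(-.055,-.13,.012),(.028,.13,.028),(.028,-.13,.028)])).round(1))
```

```text
[ 0.59086551 -0.01877467  0.36853137] 3.1167 0.004176752084624204 [ 0.24  0.73 -0.51  1.7   0.45  0.84 -0.65]
[[291.5 -76.7]
 [299.7 202. ]
 [387.2 -88.1]
 [379.4 205.1]]
```

View pics/w2.png

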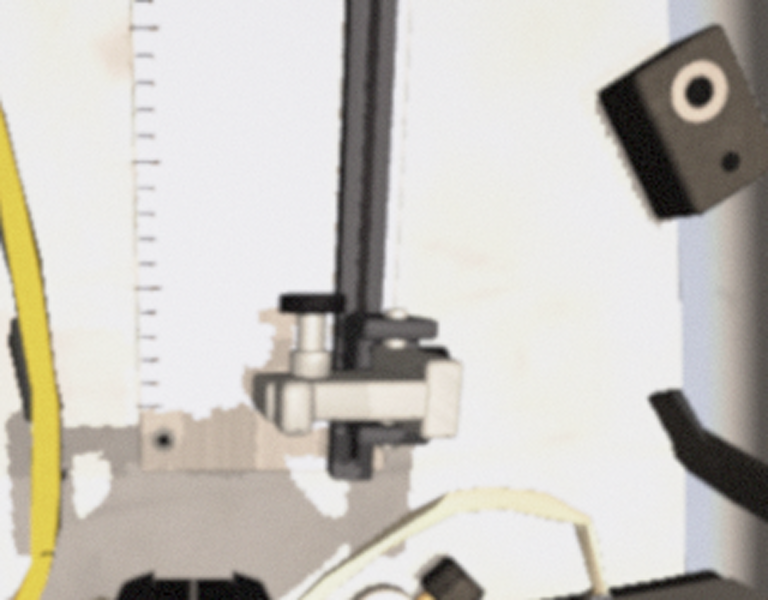

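Run:
```python
from h import *
import pickle
s,p=pickle.load(open("w1.pkl","rb"));w1=wristcal(s,p)
s,p=pickle.load(open("w2.pkl","rb"));w2=wristcal(s,p)
L=[(-.055,.13,.012),(.046,.13,.028),(.028,.13,.028),(.028,-.13,.028)]
S=[("scene",L,[(314,226),(285.5,202.5),(290,203.5),(355.5,155.5)]),("side",L[:2]+L[2:3],[(333.7,213),(378,201.5),(371,203)])]
W=[(w1,[L[0],L[1],L[2]],[(325,57.6),(418.4,56.8),(401.6,57.6)]),(w2,[(-.055,-.13,.012),L[3]],[(298.3,195.8),(378.3,198.7)])]
for o in (S,W,S+W):
    x,e=fit(o,(.64,.08,-.17));print(x.round(4),e.round(1).tolist())
    J=x
def loc(uv,z):
    P=toplane(w2,[(a/2.4+240,b/2.4) for a,b in uv],z);c,s_=np.cos(J[2]),np.sin(J[2]);d=P-[J[0],J[1],0]
    return np.c_[c*d[:,0]+s_*d[:,1],-s_*d[:,0]+c*d[:,1]].round(4)
J,_=fit(W,(.64,.08,-.17))
print("blade",loc([(370,378),(370,420),(445,360),(445,437)],.118),"tab",loc([(280,403),(310,403),(295,375),(295,432)],.13))
print("pad",loc([(311,294)],.1145),loc([(311,294)],.0935))
```

```text
[ 0.6406  0.0814 -0.1703] [[0.3, -1.5], [-0.7, -2.7], [-0.2, -0.2], [0.7, -2.4], [-1.4, -0.8], [0.2, -0.4], [-0.9, -1.0]]
[ 0.641   0.0863 -0.1781] [[-0.5, 0.1], [0.4, -1.3], [0.5, -2.3], [-0.1, 1.5], [-0.2, 2.0]]
[ 0.6407  0.0854 -0.1781] [[-1.1, -0.6], [-1.8, -2.0], [-1.4, 0.5], [0.3, -1.5], [-1.6, -2.0], [-0.1, -1.4], [-1.1, -2.0], [-0.6, 1.0], [0.3, -0.4], [0.4, -1.4], [-0.2, 2.3], [-0.3, 2.9]]
blade [[ 0.0219 -0.074 ]
 [ 0.0225 -0.0866]
 [ 0.0439 -0.0687]
 [ 0.0457 -0.0919]] tab [[-0.006  -0.0794]
 [ 0.0025 -0.0794]
 [-0.002  -0.0715]
 [-0.0015 -0.0878]]
pad [[ 0.0041 -0.0497]] [[ 0.0072 -0.0503]]
```

Run:
```python
from h import *
from plant import *
import pickle
s,p=pickle.load(open("w2.pkl","rb"))
M=np.linalg.inv(p["mount"])[:3]
for z in (.147,.15,.155,.16,.165,.17,.18): print(z,proj((np.array(p["camera_matrix"]),np.array(p["dist_coeffs"]),M),[(.009,0,z)]).round(1))
J=(.641,.086,-.178)
s=get_state();t=place(J,[(-.0145,-.080,.32)])[0];print(t);go(s,t,J[2])
```

```text
0.147 [[319.8 259.3]]
0.15 [[319.8 256.3]]
0.155 [[319.8 251.7]]
0.16 [[319.8 247.3]]
0.165 [[319.8 243.2]]
0.17 [[319.8 239.3]]
0.18 [[319.8 232.3]]
[0.61256418 0.00983141 0.32      ]
row [0.0583 0.033  0.0991] [-0.0008  0.0001 -0.0048] |d| 0.0598
```

Call:
{"api": "play_rows", "payload": {"rows": [[[0.058,0.033,0.095,0,0,-0.005],[0.058,0.033,0.095,0,0,-0.005],[0.058,0.033,0.1,0,0,-0.005],[0.058,0.033,0.1,0,0,-0.005],[0.058,0.033,0.1,0,0,-0.005]]]}}

```text
clock: 3.58
tool_pos: [0.6123, 0.011, 0.3205]
eef_rot: [0.766, 0.643, -0.0, 0.0]
contact_force: [-0.1, 0.6, -0.6]
opening: 0.003
finger_force: 0.0
```

Call:
{"api": "play_rows", "payload": {"rows": [[[0,0,0.01,0,0,0],[0,0,0.02,0,0,0],[0,0,0.028,0,0,0],[0,0,0.028,0,0,0]]]}}

```text
clock: 3.92
tool_pos: [0.6121, 0.0101, 0.3051]
eef_rot: [0.766, 0.643, -0.001, -0.0]
contact_force: [-0.7, -0.5, 0.0]
opening: 0.004
finger_force: 0.0
```

Run:
```python
from h import *
from plant import *
import pickle
s=get_state()
p=snapshot("wrist");pickle.dump((s,p),open("w3.pkl","wb"))
q=snapshot("scene")["pixels"][100:200,280:413]
c=p["pixels"][50:300,240:440]
cv2.imwrite("pics/w3.png",np.hstack([cv2.resize(c,(400,500)),cv2.resize(q,(400,500*0+300),interpolation=cv2.INTER_CUBIC) if 0 else cv2.copyMakeBorder(cv2.resize(q,(400,300),interpolation=cv2.INTER_CUBIC),0,200,0,0,0)]))
```

```text
(no output)
```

View pics/w3.png

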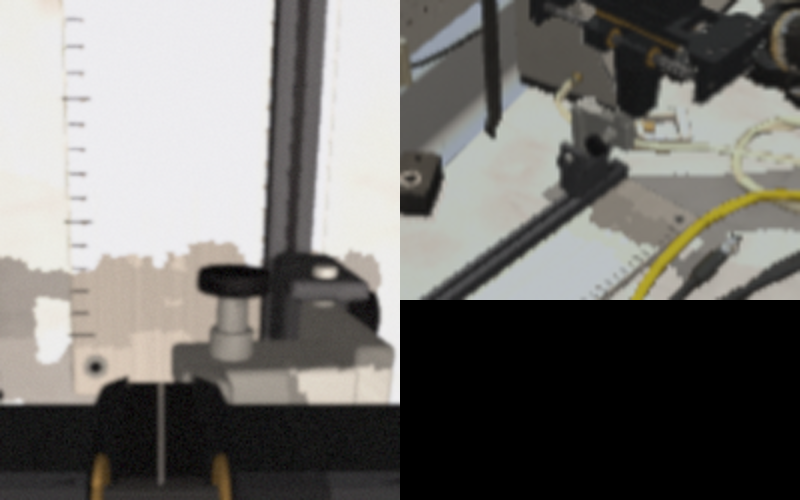

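The finger is above the tab, overlapping the blade's free end by about 12 mm. I'll descend until it touches.

Call:
{"api": "play_rows", "payload": {"rows": [[[0,-0.004,0.006,0,0,0],[0,-0.004,0.012,0,0,0],[0,-0.004,0.018,0,0,0],[0,-0.004,0.018,0,0,0]]]}}

```text
clock: 4.35
tool_pos: [0.6085, 0.0117, 0.2967]
eef_rot: [0.766, 0.643, -0.002, -0.002]
contact_force: [-6.8, 0.7, 7.8]
opening: 0.005
finger_force: 5.4
```

Call:
{"api": "play_rows", "payload": {"rows": [[[0,0,0.005,0,0,0],[0,0,0.01,0,0,0],[0,0,0.01,0,0,0]]]}}

```text
clock: 4.6
tool_pos: [0.6054, 0.0127, 0.2919]
eef_rot: [0.765, 0.644, -0.006, -0.004]
contact_force: [-17.3, 2.0, 18.2]
opening: 0.005
finger_force: 12.7
```

Call:
{"api": "play_rows", "payload": {"rows": [[[0,-0.012,0,0,0,0],[0,-0.018,0.006,0,0,0],[0,-0.026,0.014,0,0,0],[0,-0.033,0.024,0,0,0],[0,-0.04,0.034,0,0,0],[0,-0.04,0.034,0,0,0]]]}}

```text
clock: 5.1
tool_pos: [0.5892, 0.0151, 0.2736]
eef_rot: [0.766, 0.643, -0.002, -0.001]
contact_force: [-4.5, 2.1, 0.2]
opening: 0.003
finger_force: 2.0
```

Run:
```python
from h import *
from plant import *
s=get_state();p=snapshot("wrist")["pixels"][50:300,240:440]
q=snapshot("scene")["pixels"][115:190,310:410];r=snapshot("side")["pixels"][200:400,300:500]
z=lambda i,w,h:cv2.resize(i,(w,h),interpolation=cv2.INTER_CUBIC)
cv2.imwrite("pics/w4.png",np.hstack([z(p,400,500),np.vstack([z(q,400,300),z(r[:100],400,200)])]))
```

```text
(no output)
```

View pics/w4.png

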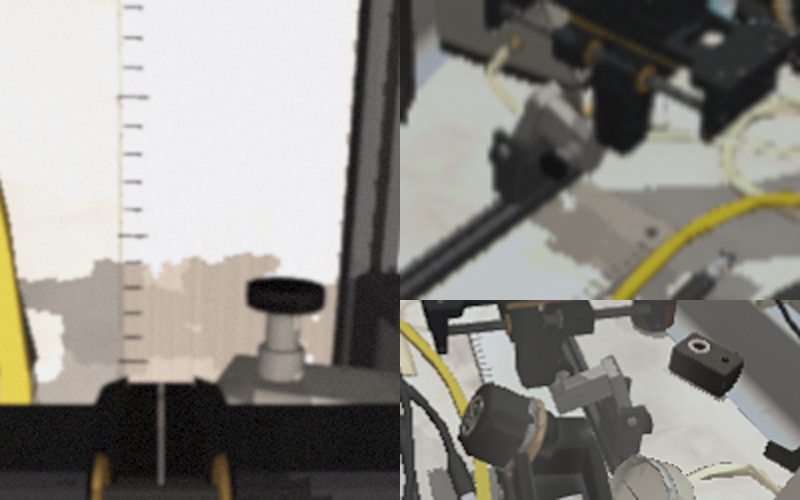

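The flag has turned to about 1.2 rad and the finger is following the tab. I'll carry on round the arc.

Call:
{"api": "play_rows", "payload": {"rows": [[[0,-0.008,0.01,0,0,0],[0,-0.013,0.022,0,0,0],[0,-0.018,0.036,0,0,0],[0,-0.02,0.05,0,0,0],[0,-0.02,0.05,0,0,0]]]}}

```text
clock: 5.67
tool_pos: [0.5805, 0.0163, 0.2481]
eef_rot: [0.766, 0.643, -0.001, -0.001]
contact_force: [-2.8, 0.7, 0.2]
opening: -0.0
finger_force: 0.9
```

Call:
{"api": "play_rows", "payload": {"rows": [[[0,-0.002,0.012,0,0,0],[0,-0.002,0.026,0,0,0],[0,-0.002,0.026,0,0,0]]]}}

```text
clock: 5.92
tool_pos: [0.5798, 0.0162, 0.2354]
eef_rot: [0.766, 0.643, -0.001, -0.0]
contact_force: [-2.4, 0.3, -0.2]
opening: 0.007
finger_force: 1.0
```

Run:
```python
from h import *
from plant import *
p=snapshot("wrist")["pixels"][50:300,240:440]
q=snapshot("scene")["pixels"][115:190,310:410];r=snapshot("side")["pixels"][200:300,300:500]
z=lambda i,w,h:cv2.resize(i,(w,h),interpolation=cv2.INTER_CUBIC)
cv2.imwrite("pics/w5.png",np.hstack([z(p,400,500),np.vstack([z(q,400,300),z(r,400,200)])]))
```

```text
(no output)
```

View pics/w5.png

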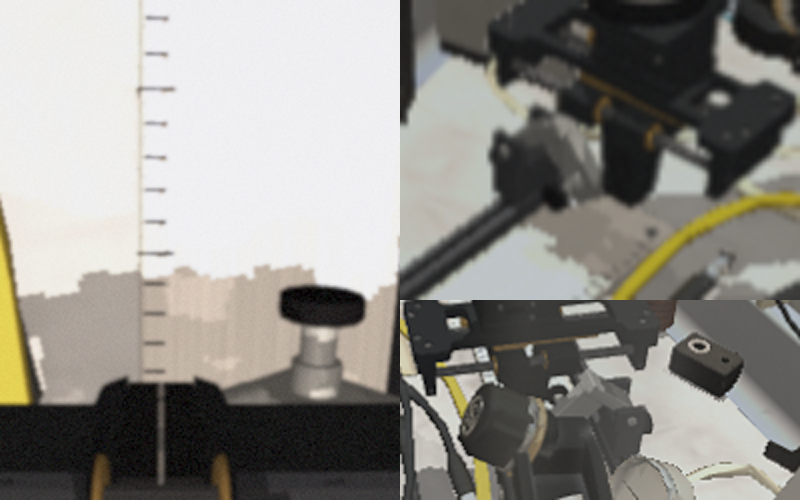

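The flag is now well over, with the blade steep and the pad near fence height. I'll back off, rise, and press down on the arm's end.

Call:
{"api": "play_rows", "payload": {"rows": [[[0,-0.03,0,0,0,0],[0,-0.03,-0.06,0,0,0],[0,-0.03,-0.11,0,0,0],[0,0.03,-0.11,0,0,0],[0,0.088,-0.11,0,0,0],[0,0.088,-0.11,0,0,0],[0,0.088,-0.09,0,0,0],[0,0.088,-0.07,0,0,0],[0,0.088,-0.06,0,0,0],[0,0.088,-0.06,0,0,0]]]}}

```text
clock: 6.9
tool_pos: [0.6202, 0.0095, 0.2644]
eef_rot: [0.765, 0.644, -0.004, -0.003]
contact_force: [-4.5, 1.2, 0.0]
opening: 0.005
finger_force: 1.8
```

Call:
{"api": "play_rows", "payload": {"rows": [[[0,0,0.01,0,0,0],[0,0,0.02,0,0,0],[0,0,0.03,0,0,0],[0,0,0.03,0,0,0]]]}}

```text
clock: 7.23
tool_pos: [0.6151, 0.0109, 0.2479]
eef_rot: [0.765, 0.644, -0.009, -0.007]
contact_force: [-17.1, 4.2, 3.9]
opening: 0.005
finger_force: 7.5
```

Call:
{"api": "play_rows", "payload": {"rows": [[[0,0,-0.03,0,0,0],[0,0.02,-0.03,0,0,0],[0,0.02,-0.02,0,0,0],[0,0.02,-0.01,0,0,0],[0,0.02,0,0,0,0],[0,0.02,0,0,0,0]]]}}

```text
clock: 7.73
tool_pos: [0.632, 0.007, 0.2497]
eef_rot: [0.766, 0.643, -0.002, -0.001]
contact_force: [-0.2, -0.0, -0.5]
opening: 0.002
finger_force: 0.0
```

Run:
```python
from h import *
from plant import *
print(get_state()["contact_force"],get_state()["tool_pos"])
p=snapshot("wrist")["pixels"][50:300,240:440]
q=snapshot("scene")["pixels"][115:190,310:410];r=snapshot("side")["pixels"][200:300,300:500]
z=lambda i,w,h:cv2.resize(i,(w,h),interpolation=cv2.INTER_CUBIC)
cv2.imwrite("pics/w6.png",np.hstack([z(p,400,500),np.vstack([z(q,400,300),z(r,400,200)])]))
```

```text
[-0.18519579 -0.01399143 -0.53555343] [0.63201561 0.00702615 0.24969316]
```

View pics/w6.png

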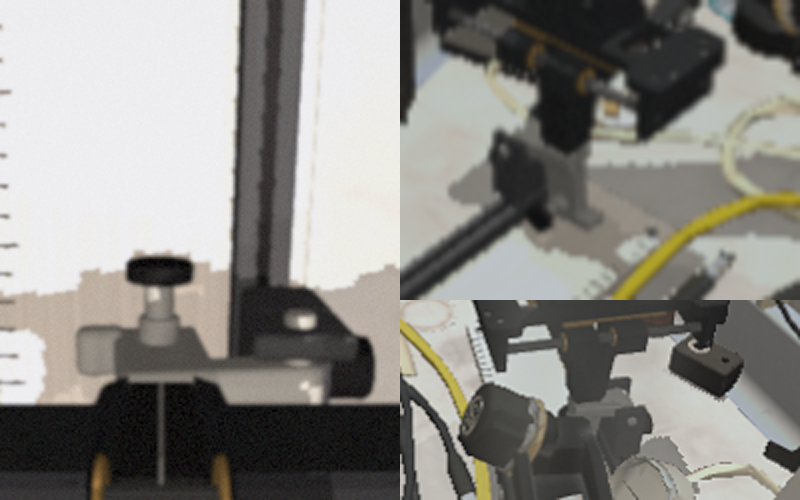

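The flag hangs almost fully down. I'll press the arm onto its rest.

Call:
{"api": "play_rows", "payload": {"rows": [[[0,0,0.006,0,0,0],[0,0,0.012,0,0,0],[0,0,0.012,0,0,0]]]}}

```text
clock: 8.13
tool_pos: [0.6329, 0.0072, 0.2453]
eef_rot: [0.766, 0.643, -0.0, -0.0]
contact_force: [-0.1, -0.6, 0.3]
opening: 0.005
finger_force: 0.0
```

Call:
{"api": "play_rows", "payload": {"rows": [[[0,0,0.004,0,0,0],[0,0,0.008,0,0,0],[0,0,0.008,0,0,0]]]}}

```text
clock: 8.38
tool_pos: [0.633, 0.0073, 0.2443]
eef_rot: [0.766, 0.643, -0.0, 0.001]
contact_force: [-7.1, -0.9, 19.8]
opening: 0.006
finger_force: 9.7
```

Call:
{"api": "play_rows", "payload": {"rows": [[[0,0,-0.012,0,0,0],[0,-0.028,-0.012,0,0,0],[0,-0.028,-0.004,0,0,0],[0,-0.028,-0.001,0,0,0],[0,-0.028,-0.001,0,0,0]]]}}

```text
clock: 8.8
tool_pos: [0.6187, 0.01, 0.2441]
eef_rot: [0.766, 0.643, -0.001, -0.0]
contact_force: [-9.1, 0.0, 20.9]
opening: 0.003
finger_force: 10.5
```

Call:
{"api": "play_rows", "payload": {"rows": [[[0,0,0.003,0,0,0],[0,0,0.005,0,0,0],[0,0,0.005,0,0,0]]]}}

```text
clock: 9.05
tool_pos: [0.6186, 0.0102, 0.2437]
eef_rot: [0.766, 0.643, -0.001, 0.0]
contact_force: [-12.3, -1.2, 36.5]
opening: 0.006
finger_force: 18.4
```

Contact height is the same at two places on the arm and stiff, so the flag is on its rest (nose length about 0.166). Next I'll rise and go over to the bar.

Run:
```python
from h import *
from plant import *
go(get_state(),(.417,.35,.40),-.253)
```

```text
row [ 0.5989 -0.5152 -0.3132] [-0.0017  0.0038  0.1577] |d| 0.4249
```

Call:
{"api": "play_rows", "payload": {"rows": [[[0,0,-0.08,0,0,0],[0,0,-0.16,0,0,0],[0,0,-0.24,0,0,0],[0.15,-0.13,-0.31,0,0,0.16],[0.6,-0.51,-0.31,0,0,0.16],[0.6,-0.51,-0.31,0,0,0.16],[0.6,-0.51,-0.31,0,0,0.16],[0.6,-0.51,-0.31,0,0,0.16],[0.6,-0.51,-0.31,0,0,0.16],[0.6,-0.51,-0.31,0,0,0.16],[0.6,-0.51,-0.31,0,0,0.16],[0.6,-0.51,-0.31,0,0,0.16],[0.6,-0.51,-0.31,0,0,0.16],[0.6,-0.51,-0.31,0,0,0.16],[0.6,-0.51,-0.31,0,0,0.16],[0.6,-0.51,-0.31,0,0,0.16]]], "claw": 0}}

```text
clock: 10.38
tool_pos: [0.4212, 0.3483, 0.3941]
eef_rot: [0.791, 0.611, -0.001, 0.001]
contact_force: [0.2, -0.3, 0.5]
opening: 0.997
finger_force: 0.0
```

Run:
```python
from h import *
from plant import *
import pickle
s=get_state();p=snapshot("wrist");pickle.dump((s,p),open("w7.pkl","wb"));w=wristcal(s,p)
print(s["tool_pos"],s["clock"],s["opening"],s["contact_force"])
B=(.432,.409,-.253)
print(proj(w,place(B,[(a,b,.042) for a,b in ((-.02,-.06),(.02,-.06),(.02,.06),(-.02,.06))])).round(0))
cv2.imwrite("pics/w7.png",p["pixels"][:290])
# grey smooth regions: low saturation, mid brightness
h=cv2.cvtColor(p["pixels"],cv2.COLOR_BGR2HSV);m=((h[...,1]<25)&(h[...,2]>85)&(h[...,2]<175)).astype(np.uint8)
m=cv2.morphologyEx(m,cv2.MORPH_OPEN,np.ones((7,7)))
for c in cv2.findContours(m,0,2)[0]:
    if cv2.contourArea(c)>800:
        r=cv2.minAreaRect(c);P=toplane(w,cv2.boxPoints(r),.042);print(cv2.contourArea(c),[np.round(v,1) for v in r],P.round(4)[:,:2].tolist(),np.linalg.norm(np.diff(P,axis=0),axis=1)[:2].round(4))
```

```text
[0.42124883 0.34825156 0.39409596] 10.3833 0.9972982111597296 [ 0.15539918 -0.29877892  0.47787988]
[[296. 181.]
 [334. 181.]
 [335.  57.]
 [294.  58.]]
```

View pics/w7.png

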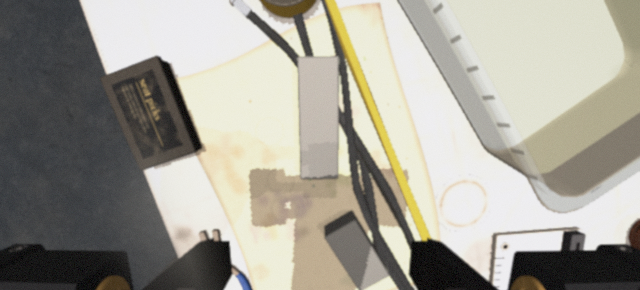

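The wrist view shows the long bar's top corners at (299,57), (338,57), (338,177) and (301,178). The offcut is below it at (355,240), clear of the grasp.

Run:
```python
from h import *
from plant import *
import pickle
s,p=pickle.load(open("w7.pkl","rb"));w=wristcal(s,p)
L=[(-.02,.06,.042),(.02,.06,.042),(.02,-.06,.042),(-.02,-.06,.042)]
x,e=fit([(w,L,[(299,57),(338,57),(338.5,177),(301,178)])],(.432,.409,-.253));print(x,e.round(1).tolist())
go(get_state(),(x[0],x[1],.26),x[2])
```

```text
[ 0.43641023  0.40930032 -0.24574507] [[-1.5, -0.9], [1.5, -1.3], [0.4, 2.2], [-0.4, 1.6]]
row [ 0.1271 -0.0028  0.268 ] [ 0.0012  0.0036 -0.0227] |d| 0.1483
```

Call:
{"api": "play_rows", "payload": {"rows": [[[0.127,-0.003,0.1,0,0.003,-0.023],[0.127,-0.003,0.2,0,0.003,-0.023],[0.127,-0.003,0.268,0,0.003,-0.023],[0.127,-0.003,0.268,0,0.003,-0.023],[0.127,-0.003,0.268,0,0.003,-0.023],[0.127,-0.003,0.268,0,0.003,-0.023]]], "claw": 0.2}}

```text
clock: 10.93
tool_pos: [0.4356, 0.4094, 0.2595]
eef_rot: [0.788, 0.615, -0.001, 0.0]
contact_force: [0.9, -0.4, 0.2]
opening: 0.8
finger_force: 0.0
```

Call:
{"api": "play_rows", "payload": {"rows": [[[0,0,0.06,0,0,0],[0,0,0.11,0,0,0],[0,0,0.144,0,0,0],[0,0,0.144,0,0,0],[0,0,0.144,0,0,0]]]}}

```text
clock: 11.35
tool_pos: [0.436, 0.4107, 0.1904]
eef_rot: [0.788, 0.616, 0.001, -0.0]
contact_force: [0.3, 0.8, -0.2]
opening: 0.798
finger_force: 0.0
```

Run:
```python
from h import *
from plant import *
s=get_state();go(s,(.4364,.4093,.188),-.2457);print(s["opening"],s["tool_pos"])
```

```text
row [-0.0024  0.0014  0.0049] [ 0.0028 -0.0053  0.0023] |d| 0.0028
0.797979003184407 [0.43599599 0.41065047 0.19043803]
```

Close and lift.

Call:
{"api": "play_rows", "payload": {"rows": [[[0,0,0.004,0,0,0],[0,0,0.004,0,0,0],[0,0,0.004,0,0,0],[0,0,0.004,0,0,0],[0,0,0.004,0,0,0],[0,0,0.004,0,0,0],[0,0,0.004,0,0,0],[0,0,0.004,0,0,0]]], "claw": 1, "squeeze": 30}}

```text
clock: 12.02
tool_pos: [0.4353, 0.4113, 0.1875]
eef_rot: [0.788, 0.616, 0.001, -0.0]
contact_force: [-0.0, -1.0, 6.0]
opening: 0.447
finger_force: 30.0
```

Call:
{"api": "play_rows", "payload": {"rows": [[[0,0,-0.03,0,0,0],[0,0,-0.09,0,0,0],[0,0,-0.16,0,0,0],[0,0,-0.22,0,0,0],[0,0,-0.25,0,0,0],[0,0,-0.25,0,0,0],[0,0,-0.25,0,0,0]]]}}

```text
clock: 12.6
tool_pos: [0.4348, 0.4106, 0.3115]
eef_rot: [0.788, 0.616, 0.001, -0.0]
contact_force: [0.4, -0.4, -3.1]
opening: 0.45
finger_force: 30.0
```

Run:
```python
from h import *
from plant import *
s=get_state();J=(.641,.0858,-.178)
# pad face y ~ -.050 -> bar centre at +.010 when touching; stage 25 mm short, 12 mm off fence
t=place(J,[(-.004,.035,.30)])[0];print(t,s["opening"]*88,s["tool_pos"]);go(s,t,J[2])
```

```text
[0.64326035 0.12095524 0.3       ] 39.61662541698982 [0.43476957 0.41063659 0.31153427]
row [-0.462   0.5441  0.0225] [ 0.0005 -0.0027 -0.1301] |d| 0.3571
```

Call:
{"api": "play_rows", "payload": {"rows": [[[-0.462,0.544,0.02,0,0,-0.13],[-0.462,0.544,0.02,0,0,-0.13],[-0.462,0.544,0.02,0,0,-0.13],[-0.462,0.544,0.02,0,0,-0.13],[-0.462,0.544,0.02,0,0,-0.13],[-0.462,0.544,0.02,0,0,-0.13],[-0.462,0.544,0.02,0,0,-0.13],[-0.462,0.544,0.02,0,0,-0.13],[-0.462,0.544,0.02,0,0,-0.13],[-0.462,0.544,0.02,0,0,-0.13],[-0.462,0.544,0.02,0,0,-0.13],[-0.462,0.544,0.02,0,0,-0.13]]]}}

```text
clock: 13.6
tool_pos: [0.6421, 0.1221, 0.2992]
eef_rot: [0.767, 0.642, -0.001, -0.002]
contact_force: [-0.6, 0.4, -2.3]
opening: 0.453
finger_force: 30.0
```

Run:
```python
from h import *
from plant import *
import pickle
s=get_state();J=(.641,.0858,-.178);print(s["tool_pos"],s["contact_force"])
t=place(J,[(-.004,.035,.205)])[0];go(s,t,J[2])
p=snapshot("wrist");cv2.imwrite("pics/w8.png",p["pixels"])
```

```text
[0.64213553 0.12209585 0.29924108] [-0.6470793   0.40390624 -2.32159102]
row [-0.0021  0.0034  0.1885] [-0.0082 -0.0023  0.0026] |d| 0.0943
```

Call:
{"api": "play_rows", "payload": {"rows": [[[-0.002,0.003,0.07,-0.008,-0.002,0.003],[-0.002,0.003,0.14,-0.008,-0.002,0.003],[-0.002,0.003,0.188,-0.008,-0.002,0.003],[-0.002,0.003,0.188,-0.008,-0.002,0.003],[-0.002,0.003,0.188,-0.008,-0.002,0.003]]]}}

```text
clock: 14.07
tool_pos: [0.6434, 0.1218, 0.2063]
eef_rot: [0.767, 0.642, 0.0, 0.0]
contact_force: [0.8, 0.3, -3.1]
opening: 0.451
finger_force: 30.0
```

Call:
{"api": "play_rows", "payload": {"rows": [[[0,0,0.005,0,0,0],[0,0,0.01,0,0,0],[0,0,0.014,0,0,0],[0,0,0.014,0,0,0]]]}}

```text
clock: 14.4
tool_pos: [0.6449, 0.1202, 0.2012]
eef_rot: [0.768, 0.641, 0.002, 0.002]
contact_force: [-0.4, -0.4, -2.2]
opening: 0.454
finger_force: 30.0
```

Call:
{"api": "play_rows", "payload": {"rows": [[[0,0,0.004,0,0,0],[0,0,0.006,0,0,0],[0,0,0.006,0,0,0]]]}}

```text
clock: 14.65
tool_pos: [0.6448, 0.1201, 0.1974]
eef_rot: [0.768, 0.641, 0.002, 0.002]
contact_force: [-0.1, 0.1, -1.5]
opening: 0.449
finger_force: 30.0
```

Call:
{"api": "play_rows", "payload": {"rows": [[[0,0,0.002,0,0,0],[0,0,0.004,0,0,0],[0,0,0.004,0,0,0]]]}}

```text
clock: 14.9
tool_pos: [0.6448, 0.1201, 0.1973]
eef_rot: [0.768, 0.641, 0.002, 0.002]
contact_force: [-3.8, -2.4, 10.1]
opening: 0.449
finger_force: 30.0
```

Call:
{"api": "play_rows", "payload": {"rows": [[[0,0,-0.003,0,0,0],[0,0.006,-0.003,0,0,0],[0,0.012,-0.003,0,0,0],[0,0.016,-0.003,0,0,0],[0,0.016,-0.003,0,0,0]]]}}

```text
clock: 15.32
tool_pos: [0.6517, 0.1195, 0.1973]
eef_rot: [0.767, 0.641, 0.0, 0.0]
contact_force: [-5.9, 0.9, 7.4]
opening: 0.451
finger_force: 30.0
```

Call:
{"api": "play_rows", "payload": {"rows": [[[0,0.003,0,0,0,0],[0,0.006,0,0,0,0],[0,0.006,0,0,0,0]]]}}

```text
clock: 15.57
tool_pos: [0.6545, 0.1191, 0.1973]
eef_rot: [0.767, 0.641, 0.001, 0.0]
contact_force: [-5.6, 0.4, 6.8]
opening: 0.453
finger_force: 30.0
```

Call:
{"api": "play_rows", "payload": {"rows": [[[0,0.002,-0.003,0,0,0],[0,0.004,-0.003,0,0,0],[0,0.004,-0.003,0,0,0]]]}}

```text
clock: 15.82
tool_pos: [0.6557, 0.1188, 0.1976]
eef_rot: [0.768, 0.641, -0.0, -0.001]
contact_force: [-6.9, 2.5, 1.1]
opening: 0.45
finger_force: 30.0
```

Call:
{"api": "play_rows", "payload": {"rows": [[[0,0.002,0,0,0,0],[0,0.004,0,0,0,0],[0,0.004,0,0,0,0]]]}}

```text
clock: 16.07
tool_pos: [0.6564, 0.1189, 0.1976]
eef_rot: [0.767, 0.641, -0.002, -0.002]
contact_force: [-10.8, 1.8, 4.3]
opening: 0.448
finger_force: 30.0
```

Call:
{"api": "play_rows", "payload": {"rows": [[[-0.006,-0.004,-0.001,0,0,0],[-0.014,-0.004,-0.001,0,0,0],[-0.022,-0.004,-0.001,0,0,0],[-0.03,-0.004,-0.001,0,0,0],[-0.036,-0.004,-0.001,0,0,0],[-0.036,-0.004,-0.001,0,0,0]]]}}

```text
clock: 16.57
tool_pos: [0.6525, 0.1016, 0.1978]
eef_rot: [0.768, 0.641, 0.0, -0.001]
contact_force: [-5.8, 3.4, -0.8]
opening: 0.451
finger_force: 30.0
```

Call:
{"api": "play_rows", "payload": {"rows": [[[-0.002,0,0,0,0,0],[-0.004,0,0,0,0,0],[-0.004,0,0,0,0,0]]]}}

```text
clock: 16.82
tool_pos: [0.6522, 0.1004, 0.1978]
eef_rot: [0.767, 0.641, 0.001, -0.001]
contact_force: [-5.4, 5.7, -2.6]
opening: 0.459
finger_force: 30.0
```

```bash
cat >> h.py <<'E'
def jig(s,J=(.641,.0858,-.178)):
    r=R.from_euler("z",-J[2]);a=r.apply(s["tool_pos"]-np.array([J[0],J[1],0]));f=r.apply(s["contact_force"])
    e=(R.from_quat(s["eef_rot"])).as_matrix()[:,1];print("jig pos",a.round(4),"F",f.round(1),"yaw",round(np.arctan2(e[1],e[0])-J[2],4),s["clock"])
E
python3 -c "
from h import *
from plant import *
jig(get_state())"
```

```text
jig pos [0.0085 0.0163 0.1978] F [-6.3  4.7 -2.6] yaw -0.0005 16.8167
```

Call:
{"api": "play_rows", "payload": {"rows": [[[-0.002,-0.002,0.001,0,0,0],[-0.004,-0.002,0.001,0,0,0],[-0.004,-0.002,0.001,0,0,0]]]}}

```text
clock: 17.07
tool_pos: [0.6514, 0.0978, 0.1975]
eef_rot: [0.767, 0.641, 0.001, -0.001]
contact_force: [-4.5, 3.9, -1.8]
opening: 0.455
finger_force: 30.0
```

Call:
{"api": "play_rows", "payload": {"rows": [[[-0.002,0,0,0,0,0],[-0.004,0,0,0,0,0],[-0.004,0,0,0,0,0]]]}}

```text
clock: 17.32
tool_pos: [0.6511, 0.0959, 0.1976]
eef_rot: [0.767, 0.641, 0.001, -0.001]
contact_force: [-4.5, 4.5, -2.4]
opening: 0.449
finger_force: 30.0
```

```bash
python3 -c "
from h import *
from plant import *
jig(get_state())"
```

```text
jig pos [0.0081 0.0117 0.1976] F [-5.2  3.6 -2.4] yaw -0.001 17.3167
```

Call:
{"api": "play_rows", "payload": {"rows": [[[-0.002,0,0,0,0,0],[-0.004,0,0,0,0,0],[-0.004,0,0,0,0,0]]]}}

```text
clock: 17.57
tool_pos: [0.6507, 0.0941, 0.1976]
eef_rot: [0.767, 0.641, 0.001, -0.001]
contact_force: [-4.6, 4.4, -3.0]
opening: 0.448
finger_force: 30.0
```

Call:
{"api": "play_rows", "payload": {"rows": [[[-0.002,0,0,0,0,0],[-0.003,0,0,0,0,0],[-0.003,0,0,0,0,0]]]}}

```text
clock: 17.82
tool_pos: [0.6505, 0.0927, 0.1976]
eef_rot: [0.767, 0.641, 0.001, -0.001]
contact_force: [-5.2, 4.6, -2.6]
opening: 0.451
finger_force: 30.0
```

Call:
{"api": "play_rows", "payload": {"rows": [[[-0.002,0,0,0,0,0],[-0.003,0,0,0,0,0],[-0.003,0,0,0,0,0]]]}}

```text
clock: 18.07
tool_pos: [0.6503, 0.0919, 0.1977]
eef_rot: [0.767, 0.641, 0.002, -0.001]
contact_force: [-3.6, 6.0, -3.2]
opening: 0.452
finger_force: 30.0
```

Call:
{"api": "play_rows", "payload": {"rows": [[[-0.002,0,0,0,0,0],[-0.002,0,0,0,0,0],[-0.002,0,0,0,0,0]]]}}

```text
clock: 18.32
tool_pos: [0.6502, 0.0917, 0.1978]
eef_rot: [0.767, 0.641, 0.002, -0.001]
contact_force: [-4.1, 6.9, -3.6]
opening: 0.45
finger_force: 30.0
```

Call:
{"api": "play_rows", "payload": {"rows": [[[-0.002,0,0,0,0,0],[-0.002,0,0,0,0,0],[-0.002,0,0,0,0,0]]]}}

```text
clock: 18.57
tool_pos: [0.6501, 0.0913, 0.1979]
eef_rot: [0.767, 0.642, 0.003, -0.002]
contact_force: [-3.5, 8.0, -4.0]
opening: 0.449
finger_force: 30.0
```

```bash
python3 -c "
from h import *
from plant import *
jig(get_state())"
```

```text
jig pos [0.008  0.007  0.1979] F [-4.8  7.3 -4. ] yaw 0.0003 18.5667
```

Call:
{"api": "play_rows", "payload": {"rows": [[[-0.002,0,0.001,0,0,0],[-0.004,0,0.002,0,0,0],[-0.006,0,0.002,0,0,0],[-0.006,0,0.002,0,0,0],[-0.006,0,0.002,0,0,0],[-0.006,0,0.002,0,0,0]]]}}

```text
clock: 19.07
tool_pos: [0.6497, 0.0905, 0.1978]
eef_rot: [0.767, 0.642, 0.005, -0.003]
contact_force: [-3.0, 11.2, -1.3]
opening: 0.455
finger_force: 30.0
```

```bash
python3 -c "
from h import *
from plant import *
jig(get_state())"
```

```text
jig pos [0.0078 0.0062 0.1978] F [-5.  10.5 -1.3] yaw 0.0015 19.0667
```

Call:
{"api": "play_rows", "payload": {"rows": [[[-0.002,0,0,0,0,0],[-0.005,0,0.001,0,0,0],[-0.005,0,0.001,0,0,0],[-0.005,0,0.001,0,0,0],[-0.005,0,0.001,0,0,0],[-0.005,0,0.001,0,0,0]]]}}

```text
clock: 19.57
tool_pos: [0.6494, 0.0898, 0.1978]
eef_rot: [0.766, 0.642, 0.006, -0.004]
contact_force: [-3.6, 14.3, 0.9]
opening: 0.451
finger_force: 30.0
```

Call:
{"api": "play_rows", "payload": {"rows": [[[0.004,0,0,0,0,0],[0.008,0,0,0,0,0],[0.012,-0.002,0,0,0,0],[0.012,-0.002,0,0,0,0]]]}}

```text
clock: 19.9
tool_pos: [0.6498, 0.0915, 0.1974]
eef_rot: [0.767, 0.641, 0.003, -0.001]
contact_force: [-3.6, 6.5, 1.8]
opening: 0.451
finger_force: 30.0
```

```bash
python3 -c "
from h import *
from plant import *
jig(get_state())"
```

```text
jig pos [0.0076 0.0071 0.1974] F [-4.7  5.7  1.8] yaw 0.0 19.9
```

Call:
{"api": "play_rows", "payload": {"rows": [[[0.003,-0.002,-0.001,0,0,0],[0.003,-0.002,-0.001,0,0,0]]]}}

```text
clock: 20.07
tool_pos: [0.6495, 0.092, 0.1975]
eef_rot: [0.767, 0.641, 0.003, 0.0]
contact_force: [-2.7, 6.1, -1.1]
opening: 0.451
finger_force: 30.0
```

Call:
{"api": "play_rows", "payload": {"rows": [[[0,0,0,0,0,0],[0,0,0,0,0,0],[0,0,0,0,0,0],[0,0,0,0,0,0],[0,0,0,0,0,0]]], "claw": 0.35}}

```text
clock: 20.48
tool_pos: [0.6497, 0.0891, 0.1975]
eef_rot: [0.768, 0.641, 0.001, 0.002]
contact_force: [-0.5, 0.0, 0.7]
opening: 0.65
finger_force: 0.0
```

Call:
{"api": "play_rows", "payload": {"rows": [[[0,0,-0.04,0,0,0],[0,0,-0.1,0,0,0],[0,0,-0.18,0,0,0],[0,0,-0.26,0,0,0],[0,0,-0.34,0,0,0],[0,0,-0.4,0,0,0],[0,0,-0.4,0,0,0],[0,0,-0.4,0,0,0]]]}}

```text
clock: 21.15
tool_pos: [0.649, 0.0898, 0.3996]
eef_rot: [0.768, 0.641, 0.003, 0.003]
contact_force: [0.1, 0.1, -0.9]
opening: 0.649
finger_force: 0.0
```

Run:
```python
from h import *
from plant import *
import pickle
s=get_state();jig(s);p=snapshot("wrist");w=wristcal(s,p);pickle.dump((s,p),open("w9.pkl","wb"))
cv2.imwrite("pics/w9.png",p["pixels"])
J=(.641,.0858,-.178)
print(proj(w,place(J,[(a,b,.052) for a,b in ((-.012,-.053),(.028,-.053),(.028,.067),(-.012,.067))])).round(1))
```

```text
jig pos [0.0072 0.0053 0.3996] F [ 0.   0.1 -0.9] yaw -0.0022 21.15
[[299.7 237.2]
 [336.7 237. ]
 [338.1 122.7]
 [297.5 122.8]]
```

I've used my ten pictures, so I'll check the bar's placing numerically from the wrist image.

Run:
```python
from h import *
import pickle
s,p=pickle.load(open("w9.pkl","rb"));w=wristcal(s,p)
g=cv2.GaussianBlur(cv2.cvtColor(p["pixels"],cv2.COLOR_BGR2GRAY),(3,3),0).astype(int)
print(g[140:215:15,285:345:4]); print("col315 rows",g[105:140:2,315])
d=np.diff(g,axis=1);E=[(np.argmin(d[r,285:310])+285.5+.0,r) for r in range(130,215)]
T=[(c,np.argmin(np.diff(g[105:140,c]))+105.5) for c in range(303,333)]
c,s_=np.cos(-.178),np.sin(-.178)
def loc(uv):
    P=toplane(w,uv,.052)-[.641,.0858,0];return np.c_[c*P[:,0]+s_*P[:,1],-s_*P[:,0]+c*P[:,1]]
A=loc(E);B=loc(T);f=np.polyfit(A[:,1],A[:,0],1);print("left edge x med",np.median(A[:,0]),"slope",f[0],"end y",np.median(B[:,1]),"slope",np.polyfit(B[:,0],B[:,1],1)[0])
```

```text
[[240 240 240 222 179 184 183 182 188 182 180 177 177 135 109]
 [240 239 240 232 172 178 177 176 176 176 177 177 176 129 110]
 [227 214 230 232 169 175 175 174 174 171 167 149 152 129 107]
 [185 188 183 178 104 104 104 105 103 103 104 104 103  79  64]
 [204 208 193 179 104 104 103 104 104 103 103 103 103  76  64]]
col315 rows [239 239 239 240 239 239 240 240 221 157 183 195 195 194 193 194 193 187]
left edge x med -0.011838710324313495 slope 0.001020840005355367 end y 0.06822495564992048 slope -0.0023689843624850517
```

The bar's centre is at x ≈ 8.2 mm, it is parallel to within 0.002 rad, and its free end is at y ≈ 68 mm. To be sure of contact, I'll press that end once more with the closed fingers.

Call:
{"api": "play_rows", "payload": {"rows": [[[0.18,-0.002,0.05,0,0,0.004],[0.18,-0.002,0.1,0,0,0.004],[0.18,-0.002,0.15,0,0,0.004],[0.18,-0.002,0.2,0,0,0.004],[0.18,-0.002,0.28,0,0,0.004],[0.18,-0.002,0.34,0,0,0.004],[0.18,-0.002,0.38,0,0,0.004],[0.18,-0.002,0.396,0,0,0.004],[0.18,-0.002,0.396,0,0,0.004],[0.18,-0.002,0.396,0,0,0.004]]], "claw": 1}}

```text
clock: 22.03
tool_pos: [0.6643, 0.1786, 0.199]
eef_rot: [0.768, 0.64, 0.001, 0.001]
contact_force: [-0.1, -0.2, 0.1]
opening: 0.007
finger_force: 0.0
```

Call:
{"api": "play_rows", "payload": {"rows": [[[-0.01,0,0,0,0,0],[-0.018,0,0,0,0,0],[-0.024,0,0,0,0,0],[-0.024,0,0,0,0,0]]]}}

```text
clock: 22.37
tool_pos: [0.6627, 0.1652, 0.2005]
eef_rot: [0.769, 0.64, 0.002, 0.002]
contact_force: [0.8, -0.8, 0.6]
opening: 0.002
finger_force: 0.0
```

```bash
python3 -c "
from h import *
from plant import *
jig(get_state())"
```

```text
jig pos [0.0073 0.082  0.2005] F [ 1.  -0.6  0.6] yaw -0.0051 22.3667
```

Call:
{"api": "play_rows", "payload": {"rows": [[[-0.003,0,0,0,0,0],[-0.006,0,0,0,0,0],[-0.009,0,0,0,0,0],[-0.009,0,0,0,0,0]]]}}

```text
clock: 22.7
tool_pos: [0.6615, 0.162, 0.1995]
eef_rot: [0.768, 0.64, 0.001, 0.002]
contact_force: [0.5, 0.4, 0.1]
opening: -0.001
finger_force: 0.0
```

Call:
{"api": "play_rows", "payload": {"rows": [[[-0.002,0,0,0,0,0],[-0.003,0,0,0,0,0],[-0.003,0,0,0,0,0]]]}}

```text
clock: 22.95
tool_pos: [0.6612, 0.1608, 0.1994]
eef_rot: [0.768, 0.64, 0.001, 0.001]
contact_force: [0.1, 0.5, -0.4]
opening: 0.003
finger_force: 0.0
```

Call:
{"api": "play_rows", "payload": {"rows": [[[-0.002,0,0,0,0,0],[-0.003,0,0,0,0,0],[-0.003,0,0,0,0,0]]]}}

```text
clock: 23.2
tool_pos: [0.6609, 0.1599, 0.1994]
eef_rot: [0.768, 0.64, 0.002, 0.001]
contact_force: [1.1, 0.9, -0.5]
opening: 0.005
finger_force: 0.8
```

Touching now. I'll press on in small steps.

Call:
{"api": "play_rows", "payload": {"rows": [[[-0.003,0,0,0,0,0],[-0.003,0,0,0,0,0],[-0.003,0,0,0,0,0]]]}}

```text
clock: 23.45
tool_pos: [0.6607, 0.1593, 0.1997]
eef_rot: [0.768, 0.64, 0.003, 0.001]
contact_force: [1.7, 5.0, -0.9]
opening: 0.009
finger_force: 2.6
```

Call:
{"api": "play_rows", "payload": {"rows": [[[-0.003,0,0,0,0,0],[-0.006,0,0,0,0,0],[-0.006,0,0,0,0,0]]]}}

```text
clock: 23.7
tool_pos: [0.6603, 0.1583, 0.2003]
eef_rot: [0.768, 0.641, 0.005, -0.0]
contact_force: [1.9, 9.6, -1.5]
opening: 0.009
finger_force: 4.3
```

Call:
{"api": "play_rows", "payload": {"rows": [[[-0.003,0,0,0,0,0],[-0.006,0,0,0,0,0],[-0.006,0,0,0,0,0],[-0.006,0,0,0,0,0]]]}}

```text
clock: 24.03
tool_pos: [0.6599, 0.1574, 0.2007]
eef_rot: [0.767, 0.641, 0.007, -0.001]
contact_force: [1.8, 11.6, -1.3]
opening: 0.007
finger_force: 6.0
```

It is solid at about 11 N, so the bar was already seated home. I'll back off gently, rise, and re-measure.

Call:
{"api": "play_rows", "payload": {"rows": [[[0,0,0,0,0,0],[0,0,0,0,0,0],[0.004,0,0,0,0,0],[0.008,0,0,0,0,0],[0.012,0,0,0,0,0],[0.018,0,0,0,0,0],[0.03,0,0,0,0,0],[0.05,0,0,0,0,0],[0.06,0,-0.05,0,0,0],[0.0,0,-0.13,0,0,0],[-0.1,0,-0.21,0,0,0],[-0.17,0,-0.29,0,0,0],[-0.17,0,-0.37,0,0,0],[-0.17,0,-0.4,0,0,0],[-0.17,0,-0.4,0,0,0],[-0.17,0,-0.4,0,0,0]]]}}

```text
clock: 25.37
tool_pos: [0.6443, 0.0676, 0.4029]
eef_rot: [0.769, 0.639, 0.004, 0.003]
contact_force: [0.0, 0.2, -0.2]
opening: 0.004
finger_force: 0.0
```

Run:
```python
from h import *
from plant import *
s=get_state();jig(s);p=snapshot("wrist");w=wristcal(s,p)
g=cv2.GaussianBlur(cv2.cvtColor(p["pixels"],cv2.COLOR_BGR2GRAY),(3,3),0).astype(int)
q=proj(w,place((.641,.0858,-.178),[(-.012,-.04,.052),(-.012,.06,.052),(.008,.068,.052)]))
r0,r1=int(q[1,1]),int(min(q[0,1],225));cl=int(q[1,0]);cm,rt=q[2].astype(int)
d=np.diff(g,axis=1);E=[(np.argmin(d[r,cl-12:cl+12])+cl-12+.5,r) for r in range(r0,r1)]
T=[(c,np.argmin(np.diff(g[rt-15:rt+15,c]))+rt-15+.5) for c in range(cm-14,cm+14)]
c,s_=np.cos(-.178),np.sin(-.178)
def loc(uv):
    P=toplane(w,uv,.052)-[.641,.0858,0];return np.c_[c*P[:,0]+s_*P[:,1],-s_*P[:,0]+c*P[:,1]]
A=loc(E);B=loc(T);print("left x",np.median(A[:,0]),np.polyfit(A[:,1],A[:,0],1)[0],"end y",np.median(B[:,1]))
```

```text
jig pos [ 0.0065 -0.0174  0.4029] F [ 0.   0.2 -0.2] yaw -0.0062 25.3667
left x -0.011903598350717257 0.0014767773503919308 end y 0.06743855094319762
```

```bash
python3 -c "
from plant import *
print(finish_job())"
```

```text
the job is handed in; nothing more can be done
None
```

I handed the job in at about 25 s, and the hand-in gave no pass/fail result. The flag is down on its rest, and the long bar lies flat along the fence (centre line at about x = 8 mm, within 0.002 rad). The bar's end was pressed home against the stop at an estimated 10 N and left there. The offcut was never touched. Two things I judged rather than measured: the carriage staying put (the push was well under 30 N) and the bar still touching the pad at the end.

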